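Open the fountain valve with its loose key

TASK

Open the fountain's supply valve fully: take the large winged key from the bamboo tray, push it onto the valve's flat-sided spindle while slowly turning it until it drops fully home, then turn it anticlockwise as far as it goes, so that the wings lie in line with the copper pipe. Leave the key standing on the spindle, and leave the small key, padlock, torch and glass stone where they are.

Things in the scene. Friction and masses are not known exactly. Their poses are not given: they have to be found in the camera images.
- wing_key_mid (a point): Centre (41 mm above its underside) of the large loose key, bronze-coloured aluminium, 0.13 kg, standing upright, socket down, in an end compartment of the tray. z up its axis, x along its wings. Below: bell mouth 41 mm wide, then barrel 36 mm wide to 42 mm above the underside; flat butterfly handle above that, to 81 mm. The same after half a turn.
- wing_key_handle (a point): Centre of the winged key's flat handle, 63 mm above the key's underside: 10 mm thick (along y), 74 mm long (along x). Its two sides are flat and parallel, 30 mm long from 42 to 81 mm above the underside, and 70 mm long from 49 to 77 mm.
- wing_key_mouth (a point): Centre of the winged key's underside, mouth of its socket. From below: the mouth, 32 mm wide, cones in to a round lead-in 25.6 mm wide, together 12 mm deep; beyond, up to 34 mm deep, two flats 13.6 mm apart and parallel to the key's x (to its wings).
- small_key_mid (a point): Centre (33 mm above its underside) of the smaller loose key of the same metal: slim round barrel 24 mm wide, round flat bow 34 mm across and 8 mm thick, 66 mm tall in all. It stands in the tray's other end compartment. It does not fit this valve.
- tray: Fixed bamboo tray, 100 mm (x) by 260 mm (y), rim 18 mm high, floor 5 mm thick; origin at the centre of its underside, 12 mm above the ledge, on the opened flap of the walnut box. The keys stand one about 80 mm either side of the centre along y, which is which differing each time; the glass stone lies between them.
- walnut_box: Fixed walnut box, 130 mm deep (x), 300 mm wide (y), 170 mm high, origin at the centre of its underside on the ledge. Its front (-x side) is open, the flap folded down flat on the ledge, reaching 235 mm from the origin to -x, 12 mm thick, with the tray on it.
- valve_seat (a point): On the fixed ball valve: centre of the top of its round brass collar (44 mm wide), on the vertical spindle axis, 100 mm above the ledge. The underside of a key that is home rests on this collar. x runs along the copper pipe, which lies 55 mm lower and reaches 140 mm either way; z is up.
- spindle_tip (a point): Top of the valve's vertical steel spindle, on its axis, 30 mm above the collar; axes as valve_seat, they do not turn with it. It is 23 mm one way, 12 mm over its two flats, flats chamfered to 8 mm at the tip, the same after half a turn. Its long way lies across the pipe (y) when shut, along it when open: a quarter turn anticlockwise from above, a stop at each end.
- valve: The fixed valve with its pipe; origin on the ledge below the spindle, x along the pipe. The spindle was left 0.3 to 0.9 rad from shut; where is not read out, only seen or felt. It turns stiffly (0.2 N m) and stays put. A key not in line stands on the tip, 18 mm above home, and drops when within about 0.08 rad; once home it has that much play either way.
- padlock_mid (a point): Nickel padlock lying flat on the ledge, body 45 x 42 x 18 mm, shackle to +x to 51 mm from here; point at the centre of the body. Leave it alone.
- torch_mid (a point): Orange plastic torch lying along its x on the ledge, 150 mm long, up to 43 mm wide, 47 mm tall at its toggle switch; point at its middle. Leave it alone.
- glass_stone_mid (a point): Flattened round green glass stone, 41 mm wide, 22 mm tall, in the middle of the tray; point at its centre. Leave it alone.
Mind the look-alikes: they are no part of the job. What is shaped like the part that bears wing_key_mid but purple, turquoise or yellow is not meant.

How it is judged:
By the outcome, as a careful person would: the job done as asked, in the order asked, and still so for the second after the job is handed in, with the robot touching nothing.
It also fails if it takes over 54 s, if anything falls off the work surface, if the arm or the gripper's body presses on something with over 40 N, if the wrist force passes 120 N, or if a joint passes its speed limit or range.

ROBOT

A 7-joint arm with a two-finger parallel gripper is mounted at the origin on the work surface. World frame = base frame: x ahead of the robot, y to its left, z up, the work surface at z = 0. Lengths are in m, angles in rad, forces in N, time in s.
With the tool pointing down it reaches from about 0.4 to 0.85 m from the base axis. Payload 6.9 kg.
Tool frame: the origin (TCP) lies at the very end of the fingers, on their centre line; the grasp point (between the pads) lies behind it (env.tcp_to_grasp is the z of the grasp point in the tool frame, in m); z points along the fingers, y is the line along which they close (so a half turn about z gives the same grasp; the last joint's range is limited). The gripper opens to 85 mm and grips with 20 to 120 N. Pads are 22 mm wide; open, the fingers measure 114 mm over their backs; the gripper's body (76 mm by 85 mm) begins 54 mm behind the grasp point. The pads swing forward as they close: fully open they stand 13 mm farther back than shut.
Start: joints at [1.363, 0.507, -0.238, 1.5, 0.126, 1.149, -0.155], TCP at [0.193, -0.594, 0.231] pointing down, gripper open.
Joint ranges: [-3.08, 3.08], [-0.24, 2.05], [-1.43, 1.35], [0, 2.5], [-1.52, 4.66], [0.17, 1.96], [-2.89, 2.89]. Speed limits (rad/s): [2.39, 2.39, 3.14, 3.14, 3.14, 3.14, 3.14].

INTERFACE

Orientations are given as a unit quaternion [x, y, z, w].
In Python, from workcell import status, imaging, env gives the robot as it stands.
- The arm moves only by the shell command python3 -m handwheel 'ROWS' [FORCE]. ROWS is JSON, a list of rows, each a list of 7 numbers: the shift along the world's x, y, z in units of 100 cm (1.0 is 100 cm), then the turn, a rotation vector about the world's x, y, z in units of 90 degrees (1.0 is 90 degrees), then the gripper command: -1 is shut, 1 is fully open, values between are in proportion. A call has 1 to 20 rows; each row shifts and turns the commanded pose from where the row before left it; what a row does not reach is not made up. A row lasts 1/8 s, in which the tool goes at most 62.5 mm and 10.7 degrees, less where a joint would pass 70% of its speed; a pose out of reach is approached as far as the arm can. A call with a number of a shift or a turn outside -1 to 1 is refused whole. A call with a gripper value outside its range is refused whole. The fingers move at their own pace and stop on an object; FORCE is the grip in N (left out, the last holds). Time passes only in rows, so rows that do not move let the fingers close. It gives the time, the measured TCP pose, the force, the opening and the grip force at its end, in the units of the state.
- status.observe(): the state, without advancing time (a new reading comes with each control period).
- imaging.capture(name): name is "scene" or "top" or "wrist"; returns a dict with "image" (400x640x3 uint8, red, green, blue), "intrinsics" (3x3 intrinsics, pixels), "world_from_camera" (4x4, takes a point from camera to world coordinates); the wrist camera has in their place "hand_eye" (4x4, takes a point from camera to tool coordinates, whose origin is the TCP and whose axes are the flange's). Camera axes: x right, y down, z forward; pixel columns grow to the right and rows downward; lengths in m; the calibration is good to about 2 mm. A picture is of the moment at which its call begins: read the wrist's pose just before it. There is no depth.
- env.job_done(): hands the job in; it is judged then, once.
The state is a dict: "time_s": time; "joint_pos": joint angles; "qd": joint speeds; "joint_torque": joint torques, N m; "tool_pos": TCP position; "eef_rot": TCP orientation; "contact_force": force on the tool from outside, world axes, zero at the start; "wrist_torque": the same for the moment, N m; "opening": finger opening in m; "grasp_force": force on a finger pad.
Only numpy, scipy, OpenCV 4.12 (cv2) and the standard library are available. Lean on these libraries where they do the work, as an engineer would, in place of code of your own. Each camera call takes 0.05 s, during which the arm holds its last target. There are 200 camera calls.

## Working session

There is one attempt and no reset: what is moved stays moved. The work goes in short steps, Python scripts to look and compute and a shell command to move; the robot and the scene stay as the last step left them, time stands still between calls to the robot, and variables do not carry over. Pictures are saved under pics/ and viewed, at most 10 in all, crops included, and the job is handed in when it is done.

```bash
mkdir -p pics; ls
python3 - <<'E'
from workcell import status, imaging, env
import cv2, numpy as np
s=status.observe(); print(s, env.tcp_to_grasp)
for n in ["scene","top"]:
    c=imaging.capture(n); cv2.imwrite(f"pics/{n}0.png",c["image"][:,:,::-1]); print(n,c["intrinsics"],np.round(c["world_from_camera"],4).tolist())
c=imaging.capture("wrist");print(np.round(c["hand_eye"],4).tolist(),c["intrinsics"])
E
```

```text
pics
{'time_s': 0.0, 'joint_pos': array([ 1.36247301,  0.50833665, -0.23753794,  1.50111852,  0.12572496,
        1.14889036, -0.15481514]), 'qd': array([-1.13184493e-03,  1.07812898e-03,  4.65427071e-04,  8.02581954e-05,
       -1.39192970e-03, -2.94035720e-04,  5.87246283e-04]), 'joint_torque': array([-9.35633489e-05, -6.20591784e+01, -2.18650706e+00, -2.49652380e+01,
        1.27992325e-02,  1.19700073e-02, -3.63362631e-05]), 'tool_pos': array([ 0.19270984, -0.5940321 ,  0.2304358 ]), 'eef_rot': array([ 9.87712482e-01,  1.56279491e-01, -1.60687212e-04, -8.65106122e-04]), 'contact_force': array([-0.15609476, -0.48442299, -0.38186096]), 'wrist_torque': array([ 0.01305082,  0.0176125 , -0.01865784]), 'grasp_force': 0.0, 'opening': 0.08523417189086621} -0.0187
scene [[479.63930996   0.         319.79981854]
 [  0.         479.63930996 195.59253412]
 [  0.           0.           1.        ]] [[0.752, 0.4473, -0.4842, 1.1464], [0.659, -0.5296, 0.5341, -0.8078], [-0.0175, -0.7207, -0.693, 1.0884], [0.0, 0.0, 0.0, 1.0]]
top [[410.68243601   0.         320.45015398]
 [  0.         410.68243601 199.02855659]
 [  0.           0.           1.        ]] [[0.0205, -0.9946, 0.1021, 0.3552], [-0.9997, -0.0213, -0.0072, -0.0511], [0.0094, -0.1019, -0.9947, 1.2755], [0.0, 0.0, 0.0, 1.0]]
[[0.0006, -0.9526, -0.3044, 0.0772], [1.0, 0.0006, 0.0003, 0.0006], [-0.0001, -0.3044, 0.9526, -0.1428], [0.0, 0.0, 0.0, 1.0]] [[289.02357699   0.         315.68672411]
 [  0.         289.02357699 199.83923552]
 [  0.           0.           1.        ]]
```

View pics/scene0.png

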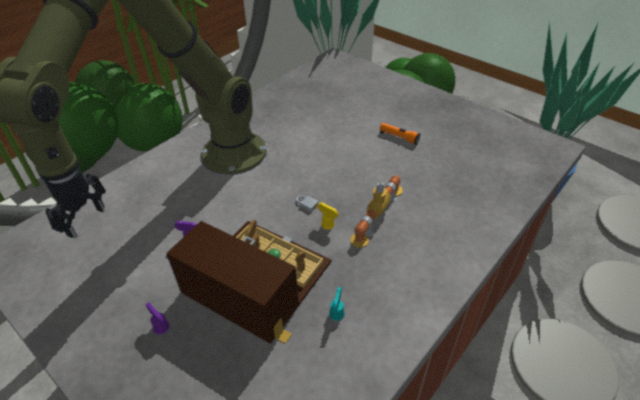

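View pics/top0.png

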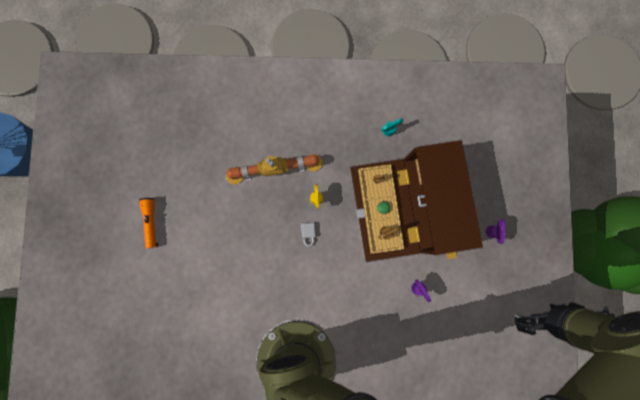

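Both views show the tray: top has one bronze key near (381,179) and another near (389,232), the stone at (384,208), and the valve at (273,165). The purple keys (498,231; 421,290), turquoise key (392,127) and yellow key (316,196) are look-alikes. I'll enlarge the tray to tell which bronze key is winged.

Run:
```python
import cv2, numpy as np
t=cv2.imread("pics/top0.png"); s=cv2.imread("pics/scene0.png")
a=cv2.resize(t[155:265,350:425],None,fx=5,fy=5,interpolation=cv2.INTER_CUBIC)
b=cv2.resize(s[210:300,225:335],None,fx=3.8,fy=3.8,interpolation=cv2.INTER_CUBIC)
o=np.zeros((550,800,3),np.uint8); o[:550,:375]=a; o[:b.shape[0],380:380+b.shape[1]]=b[:,:420]
cv2.imwrite("pics/crop1.png",o)
```

```text
(no output)
```

View pics/crop1.png

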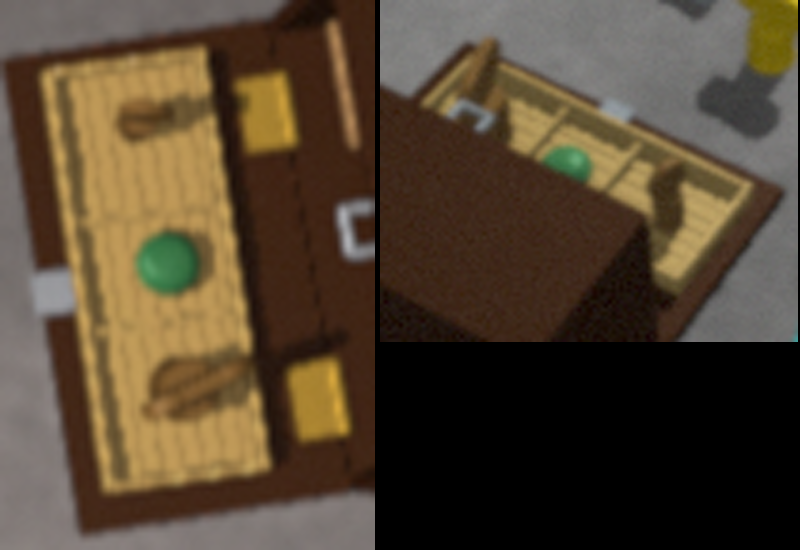

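The winged key is the lower one in the top view, at pixel (389,232): long flat butterfly handle and wide barrel, bronze. The upper one at (380,179) is slim with a round bow. I'll move over the winged key with the wrist camera on the side away from the box.

```bash
python3 -m handwheel '[[0,0,0.04,0,0,0,1],[0.016,0.029,0.006,0,0,0.09,1],[0.016,0.029,0.006,0,0,0.09,1],[0.016,0.029,0.006,0,0,0.09,1],[0.016,0.029,0.006,0,0,0.09,1],[0.016,0.029,0.006,0,0,0.09,1],[0.016,0.029,0.006,0,0,0.09,1],[0.016,0.029,0.006,0,0,0.09,1],[0.016,0.029,0.006,0,0,0.09,1],[0.016,0.029,0.006,0,0,0.09,1],[0.016,0.029,0.006,0,0,0.09,1],[0.016,0.029,0.006,0,0,0.09,1],[0.016,0.029,0.006,0,0,0.09,1],[0,0,0,0,0,0,1],[0,0,0,0,0,0,1]]' 40
cat > h.py <<'E'
from workcell import status, imaging, env
import cv2, numpy as np, json
from scipy.spatial.transform import Rotation as R
def snap(n,tag):
    s=status.observe(); c=imaging.capture(n)
    if n=="wrist":
        T=np.eye(4);T[:3,:3]=R.from_quat(s["eef_rot"]).as_matrix();T[:3,3]=s["tool_pos"]; W=T@c["hand_eye"]
    else: W=c["world_from_camera"]
    cv2.imwrite(f"pics/{tag}.png",c["image"][:,:,::-1]); np.savez(f"pics/{tag}.npz",K=c["intrinsics"],W=W)
def ray(tag,p):
    d=np.load(f"pics/{tag}.npz"); v=d["W"][:3,:3]@np.linalg.solve(d["K"],[p[0],p[1],1]); return d["W"][:3,3],v/np.linalg.norm(v)
def plane(tag,p,z):
    o,v=ray(tag,p); return o+v*(z-o[2])/v[2]
def tri(obs):
    A=np.zeros((3,3));b=np.zeros(3)
    rs=[ray(t,p) for t,p in obs]
    for o,v in rs: M=np.eye(3)-np.outer(v,v);A+=M;b+=M@o
    x=np.linalg.solve(A,b); return x,[np.linalg.norm(np.cross(x-o,v)) for o,v in rs]
def ang():
    s=status.observe(); X=R.from_quat(s["eef_rot"]).as_matrix()[:,0]; return np.degrees(np.arctan2(X[1],X[0]))
E
python3 -c "
from h import *
snap('wrist','w1');print(status.observe()['joint_pos'],ang())"
```

```text
time_s: 2.02
tool_pos: [0.3844, -0.2471, 0.343]
eef_rot: [0.537, 0.844, -0.0, -0.0]
contact_force: [0.0, 0.1, -0.1]
opening: 0.0854
grasp_force: 0.0
[ 1.12826503  0.20357272 -0.75970282  1.70411906  0.14572026  1.29250213
  0.77539299] 115.02799759944071
```

View pics/w1.png

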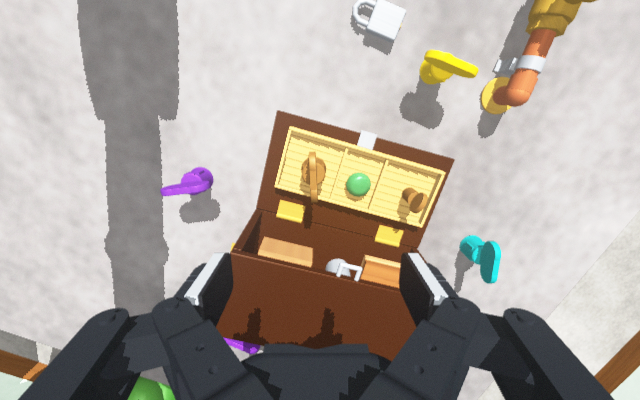

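The wrist view shows the winged key at (313,175), wing line nearly vertical, standing in the left compartment; stone at (358,184), small key at (414,200). I'll get a rough location, then a closer second view.

```bash
python3 -c "
from h import *
im=cv2.imread('pics/w1.png')
for z in (.06,.095): print(plane('w1',(313,175),z))
hsv=cv2.cvtColor(im,cv2.COLOR_BGR2HSV)
for p in [(313,160),(313,195),(313,175),(305,170),(295,165),(330,180),(313,200)]: print(p,hsv[p[1],p[0]])
for p in [(550,5),(535,45)]: print(plane('w1',p,.06))
print(plane('top0',(1,1),.1) if 0 else '')
"
```

```text
[ 0.38800107 -0.26678484  0.06      ]
[ 0.38496382 -0.25942889  0.095     ]
(313, 160) [ 24  87 253]
(313, 195) [ 18 154 204]
(313, 175) [ 18 155 226]
(305, 170) [ 18 154 225]
(295, 165) [ 27  87 254]
(330, 180) [ 27  89 254]
(313, 200) [ 16 155 138]
[0.56773796 0.06140927 0.06      ]
[0.57934414 0.01649812 0.06      ]
```

```bash
python3 -m handwheel '[[0.02,-0.005,-0.04,0,0,0,1],[0.02,-0.005,-0.04,0,0,0,1],[0.01,0,-0.04,0,0,0,1],[0,0,0,0,0,0,1],[0,0,0,0,0,0,1]]'
python3 -c "
from h import *
snap('wrist','w2')"; python3 -m handwheel '[[-0.04,0,0,0,0,0,1],[-0.05,0,0,0,0,0,1],[0,0,0,0,0,0,1],[0,0,0,0,0,0,1]]'
python3 -c "
from h import *
snap('wrist','w3')
a=cv2.imread('pics/w2.png');b=cv2.imread('pics/w3.png')
cv2.imwrite('pics/pair.png',np.vstack([a[0:300],b[0:300]]))
"
```

```text
time_s: 2.7
tool_pos: [0.4349, -0.2571, 0.2243]
eef_rot: [0.537, 0.844, -0.0, 0.0]
contact_force: [0.6, -0.8, -0.1]
opening: 0.0852
grasp_force: 0.0
time_s: 3.25
tool_pos: [0.3457, -0.2573, 0.2248]
eef_rot: [0.537, 0.844, -0.0, 0.002]
contact_force: [0.0, 0.1, -0.5]
opening: 0.0853
grasp_force: 0.0
```

View pics/pair.png

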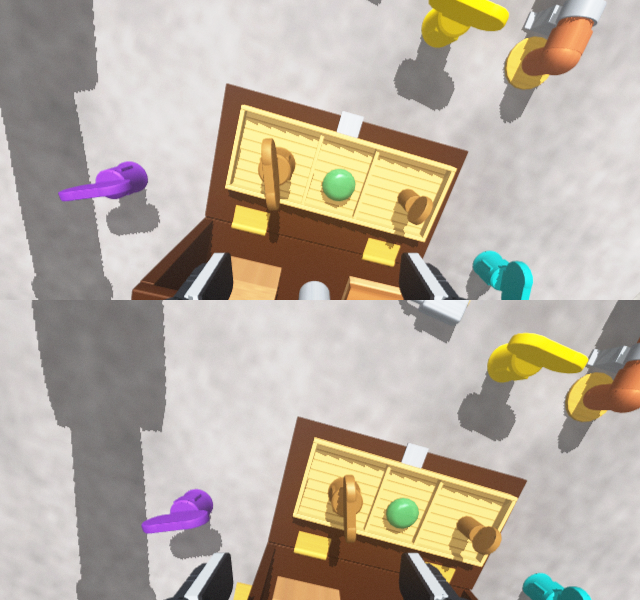

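The handle ends sit at about (267,140)/(274,208) in the upper view and (349,178+300)/(349,238+300) in the lower. I'll enlarge both with the bronze contour to pick the plate's top edge.

Run:
```python
from h import *
o=[]
for t,(x,y) in (('w2',(230,125)),('w3',(305,160))):
    im=cv2.imread(f'pics/{t}.png'); h=cv2.cvtColor(im,cv2.COLOR_BGR2HSV)
    m=cv2.inRange(h,(10,120,90),(21,200,255))[y:y+95,x:x+75]
    c=max(cv2.findContours(m,0,2)[0],key=cv2.contourArea)[:,0]+[x,y]
    print(t,len(c),c[c[:,1].argmin()],c[c[:,1].argmax()],c[c[:,0].argmin()],c[c[:,0].argmax()])
    o.append(cv2.resize(im[y:y+95,x:x+66],None,fx=6,fy=6,interpolation=cv2.INTER_CUBIC))
cv2.imwrite('pics/c2.png',np.hstack(o))
```

```text
w2 227 [266 138] [230 219] [230 189] [304 210]
w3 178 [345 175] [339 254] [305 220] [379 254]
```

View pics/c2.png

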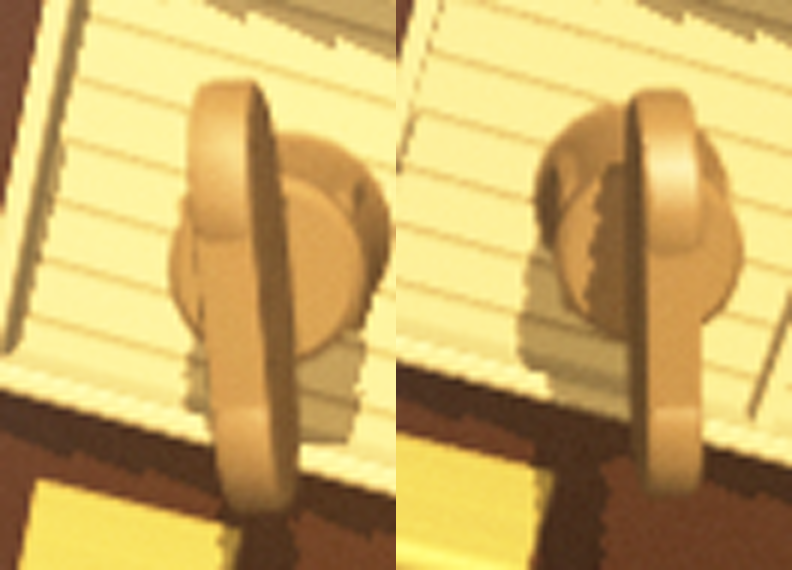

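Run:
```python
from h import *
f=lambda t,x,y:(t,({'w2':230,'w3':305}[t]+(x-.5)/6,{'w2':125,'w3':160}[t]+(y-.5)/6))
A=tri([f('w2',226,238),f('w3',277,245)]);B=tri([f('w2',240,407),f('w3',275,404)])
print(A,B); d=B[0]-A[0]; print('mid',(A[0]+B[0])/2,np.linalg.norm(d),np.degrees(np.arctan2(d[1],d[0])))
# side edges of the plate's top at z: angle from edge lines
z=(A[0]+B[0])[2]/2
for t,(p,q) in {'w2':((204,245),(218,405)),'w3':((645,250),(645,404))}.items():
    P,Q=[plane(t,f(t,a[0]-(396 if t=='w3' else 0),a[1])[1],z) for a in (p,q)]; e=Q-P; print(t,np.degrees(np.arctan2(e[1],e[0])),P,Q)
print('barrel top circle w2',plane('w2',f('w2',(170+367)/2,268)[1],z-.039),'w3',plane('w3',f('w3',(555+745)/2-396,255)[1],z-.039))
print(ang(),status.observe()['tool_pos'])
```

```text
(array([ 0.38184422, -0.25338436,  0.09403689]), [np.float64(0.0004857457945052578), np.float64(0.00048574579450530876)]) (array([ 0.39454279, -0.27855555,  0.09433828]), [np.float64(0.00020015673342201317), np.float64(0.00020015673342203307)])
mid [ 0.3881935  -0.26596996  0.09418758] 0.02819456183535341 -63.22958829072609
w2 -63.02900018418057 [ 0.37910758 -0.25637946  0.09418758] [ 0.39114455 -0.28003292  0.09418758]
w3 -62.992111449635324 [ 0.37796687 -0.25559601  0.09418758] [ 0.39054809 -0.28027964  0.09418758]
barrel top circle w2 [ 0.38819741 -0.26519379  0.05518758] w3 [ 0.38872219 -0.26586172  0.05518758]
115.15877741889935 [ 0.34609185 -0.25698403  0.22452407]
```

Key is at (0.388,-0.266), top at z≈0.095 (text predicts 0.098), wings at 117°. I'll measure the valve before picking, while the hand is empty.

```bash
python3 -m handwheel '[[0.03,0.04,0.02,0,0,0,1],[0.03,0.04,0.02,0,0,0,1],[0.03,0.04,0.02,0,0,0,1],[0.03,0.04,0.02,0,0,0,1],[0.03,0.04,0,0,0,0,1],[0.03,0.04,0,0,0,0,1],[0.03,0.04,0,0,0,0,1],[0,0.03,0,0,0,0,1],[0,0,0,0,0,0,1],[0,0,0,0,0,0,1]]'
python3 -c "
from h import *
snap('wrist','v1')"; python3 -m handwheel '[[0.04,0.02,0,0,0,0,1],[0.04,0.02,0,0,0,0,1],[0,0,0,0,0,0,1],[0,0,0,0,0,0,1]]'
python3 -c "
from h import *
snap('wrist','v2')
a=cv2.imread('pics/v1.png');b=cv2.imread('pics/v2.png')
cv2.imwrite('pics/vp.png',np.vstack([a[0:300],b[0:300]]))
"
```

```text
time_s: 4.55
tool_pos: [0.5553, 0.0535, 0.3033]
eef_rot: [0.536, 0.844, -0.0, 0.0]
contact_force: [0.4, -0.5, -0.5]
opening: 0.0855
grasp_force: 0.0
time_s: 5.1
tool_pos: [0.6346, 0.0925, 0.303]
eef_rot: [0.536, 0.844, -0.0, -0.0]
contact_force: [0.6, -0.3, -0.3]
opening: 0.0854
grasp_force: 0.0
```

View pics/vp.png

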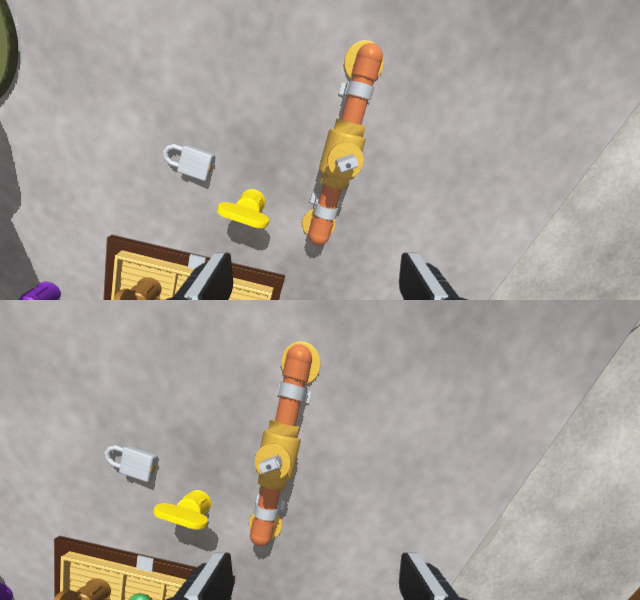

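The spindle shows as a grey block on the yellow collar, at (346,163) in v1 and (269,166) in v2. Enlarging for its outline.

Run:
```python
from h import *
o=[]
for t,(x,y) in (('v1',(325,140)),('v2',(249,142))):
    im=cv2.imread(f'pics/{t}.png')[y:y+45,x:x+42]; h=cv2.cvtColor(im,cv2.COLOR_BGR2HSV)
    g=cv2.inRange(h,(0,0,60),(180,70,255)); n,l,st,ce=cv2.connectedComponentsWithStats(g); 
    print(t,[(st[i,4],ce[i]+[x,y]) for i in range(1,n) if st[i,4]>10])
    yl=cv2.inRange(h,(18,120,120),(30,255,255)); print('y',[ (cv2.minEnclosingCircle(c)) for c in cv2.findContours(yl,0,2)[0] if len(c)>20])
    o.append(cv2.resize(im,None,fx=9,fy=9,interpolation=cv2.INTER_CUBIC))
cv2.imwrite('pics/c3.png',np.hstack(o))
```

```text
v1 [(np.int32(302), array([361.10264901, 170.69205298])), (np.int32(283), array([346.6360424 , 162.80212014]))]
y [((19.5, 21.5), 29.025949478149414)]
v2 [(np.int32(381), array([252.99737533, 163.84251969])), (np.int32(281), array([270.11032028, 164.113879  ])), (np.int32(30), array([288.23333333, 183.4       ]))]
y [((25.0, 20.5), 26.004905700683594)]
```

View pics/c3.png

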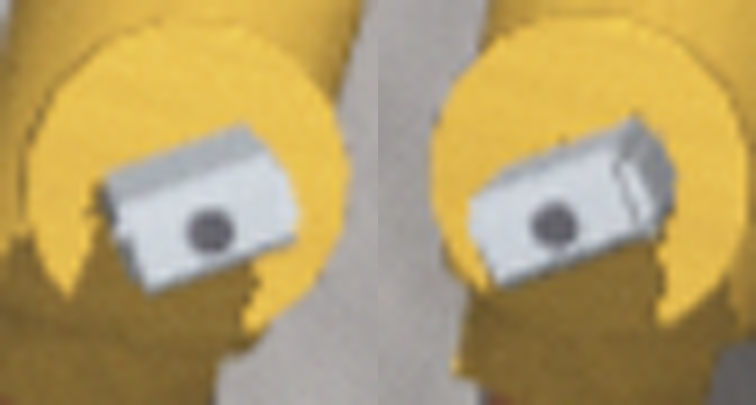

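Run:
```python
from h import *
O={'v1':(325,140,0),'v2':(249,142,378)}
f=lambda t,x,y:(O[t][0]+(x-O[t][2]-4)/9,O[t][1]+(y-4)/9)
x,r=tri([('v1',f('v1',210,231)),('v2',f('v2',555,225))]); print('tip',x,r)
for t,L in {'v1':[((150,293),(298,240)),((118,205),(262,152))],'v2':[((498,288),(655,235)),((470,205),(622,155))]}.items():
    for p,q in L:
        e=plane(t,f(t,*q),x[2])-plane(t,f(t,*p),x[2]); print(t,'spindle',np.degrees(np.arctan2(e[1],e[0])),np.linalg.norm(e))
print('collar',plane('v1',f('v1',187,178),x[2]-.03),plane('v2',f('v2',591,177),x[2]-.03))
for t,(x0,x1) in {'v1':(290,400),'v2':(230,330)}.items():
    im=cv2.imread(f'pics/{t}.png'); h=cv2.cvtColor(im,cv2.COLOR_BGR2HSV)
    m=cv2.inRange(h,(5,130,120),(14,255,255)); m[:, :x0]=0;m[:,x1:]=0;m[260:]=0
    m=cv2.morphologyEx(m,cv2.MORPH_OPEN,np.ones((5,5)))
    ys,xs=np.nonzero(m); P=np.array([plane(t,(a,b),.05) for a,b in zip(xs,ys)])[:,:2]
    c=cv2.fitLine(P.astype(np.float32),cv2.DIST_HUBER,0,1e-4,1e-4).ravel(); print(t,len(P),'pipe',np.degrees(np.arctan2(c[1],c[0])),c[2:], 'lat off of tip',np.cross(c[:2],x[:2]-c[2:]))
s=status.observe();print(s['joint_pos'])
```

```text
tip [0.57980725 0.08340168 0.12976366] [np.float64(1.355253352300908e-05), np.float64(1.3552533522891632e-05)]
v1 spindle 45.462737273387106 0.01922064028001954
v1 spindle 45.7564098018328 0.018566532932308616
v2 spindle 43.824303855317886 0.020816430633732598
v2 spindle 43.20321398714801 0.01990076095041786
collar [0.57926581 0.08467566 0.09976366] [0.57965775 0.0840102  0.09976366]
v1 2187 pipe -79.28809 [0.5746402 0.1091499] lat off of tip 0.00029115590378848717
v2 2090 pipe -79.34923 [0.5740724  0.11370111] lat off of tip 3.602151465198836e-05
[ 0.24791883  0.57005867 -0.79457795  1.32189561  0.40125026  1.41171036
 -0.09011698]<stdin>:14: DeprecationWarning: Arrays of 2-dimensional vectors are deprecated. Use arrays of 3-dimensional vectors instead. (deprecated in NumPy 2.0)
```

Tip at (0.580,0.0836,0.130); spindle long way at ~44.5°, pipe at 100.7°, so 56° of opening remain. Now go back to the key.

```bash
python3 -m handwheel '[[-0.031,-0.045,0,0,0,0.01,1],[-0.031,-0.045,0,0,0,0.01,1],[-0.031,-0.045,0,0,0,0,1],[-0.031,-0.045,0,0,0,0,1],[-0.031,-0.045,-0.02,0,0,0,1],[-0.031,-0.045,-0.03,0,0,0,1],[-0.031,-0.045,-0.03,0,0,0,1],[-0.03,-0.043,-0.02,0,0,0,1],[0,0,0,0,0,0,1],[0,0,0,0,0,0,1]]' 80
python3 -c "
from h import *
print(ang(),status.observe()['tool_pos'])"
```

```text
time_s: 6.4
tool_pos: [0.3875, -0.2646, 0.2039]
eef_rot: [0.523, 0.852, -0.0, 0.0]
contact_force: [1.0, 0.1, 0.3]
opening: 0.0857
grasp_force: 0.0
116.8883905316373 [ 0.38748555 -0.26456719  0.20394822]
```

```bash
python3 -m handwheel '[[0.001,-0.001,-0.04,0,0,0,1],[0,0,-0.04,0,0,0,1],[0,0,-0.03,0,0,0,1],[0,0,-0.02,0,0,0,1],[0,0,-0.01,0,0,0,1],[0,0,0,0,0,0,1],[0,0,0,0,0,0,-1],[0,0,0,0,0,0,-1],[0,0,0,0,0,0,-1],[0,0,0,0,0,0,-1],[0,0,0,0,0,0,-1],[0,0,0,0,0,0,-1],[0,0,0,0,0,0,-1],[0,0,0,0,0,0,-1]]' 80
python3 -c "
from h import *
print(ang(),status.observe()['tool_pos'])"
```

```text
time_s: 8.15
tool_pos: [0.3891, -0.2656, 0.0635]
eef_rot: [0.523, 0.853, -0.0, 0.0]
contact_force: [-0.8, -0.4, 5.8]
opening: 0.0091
grasp_force: 78.1
116.97572752841351 [ 0.38908121 -0.26558092  0.06348328]
```

```bash
python3 -m handwheel '[[0,0,0.03,0,0,0,-1],[0,0,0.05,0,0,0,-1],[0,0,0.05,0,0,0,-1],[0,0.01,0.05,0,0,0,-1],[0.02,0.037,0,0,0,-0.09,-1],[0.02,0.037,0,0,0,-0.09,-1],[0.02,0.037,0,0,0,-0.09,-1],[0.02,0.037,0,0,0,-0.09,-1],[0.02,0.037,0,0,0,-0.09,-1],[0.02,0.037,0,0,0,-0.09,-1],[0.02,0.037,0,0,0,-0.09,-1],[0.02,0.037,0,0,0,-0.09,-1],[0.02,0.03,0,0,0,-0.09,-1],[0.01,0.014,0,0,0,-0.06,-1],[0,0,0,0,0,0,-1],[0,0,0,0,0,0,-1],[0,0,0,0,0,0,-1]]' 80
python3 - <<'E'
from h import *
s=status.observe(); print(ang(),s['tool_pos'],s['opening'],s['joint_pos'])
snap('wrist','k1'); snap('scene','k1s')
a=cv2.imread('pics/k1.png')[100:400]; b=cv2.resize(cv2.imread('pics/k1s.png')[130:280,280:480],None,fx=2,fy=2)
o=np.zeros((600,640,3),np.uint8);o[:300]=a;o[300:,:400]=b
cv2.imwrite('pics/k1p.png',o)
E
```

```text
time_s: 10.28
tool_pos: [0.5785, 0.0831, 0.2432]
eef_rot: [0.944, 0.331, -0.0, 0.0]
contact_force: [0.9, -0.4, -0.5]
opening: 0.009
grasp_force: 77.9
38.65230899413092 [0.57848655 0.0831379  0.24319492] 0.008955686232752839 [ 0.15773558  0.46552702 -0.53585512  1.58925808  0.25353494  1.15739136
 -1.33017324]
```

View pics/k1p.png

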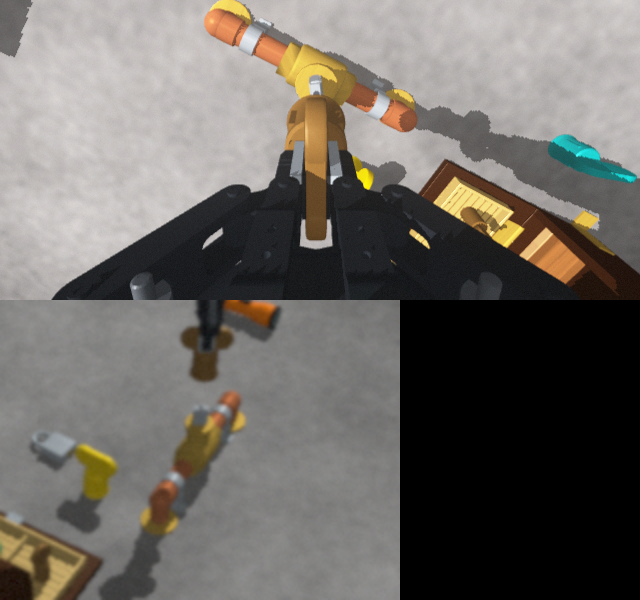

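The key hangs upright and centred between the fingers above the valve. Descend to just above standing height, then feel.

```bash
python3 -m handwheel '[[0.001,0.0005,-0.02,0,0,0,-1],[0,0,-0.02,0,0,0,-1],[0,0,-0.02,0,0,0,-1],[0,0,-0.01,0,0,0,-1],[0,0,-0.003,0,0,0,-1],[0,0,-0.003,0,0,0,-1],[0,0,-0.003,0,0,0,-1],[0,0,0,0,0,0,-1]]' 80
python3 -c "
from h import *
s=status.observe();print(ang(),s['tool_pos'],s['contact_force'],s['wrist_torque'])"
```

```text
time_s: 11.38
tool_pos: [0.5799, 0.085, 0.1644]
eef_rot: [0.944, 0.331, 0.0, 0.0]
contact_force: [-0.1, -0.5, -1.0]
opening: 0.0092
grasp_force: 77.9
38.677349158219506 [0.57990181 0.08495389 0.16436013] [-0.10796285 -0.47990308 -0.96827361] [-0.1422966   0.11392264 -0.02281387]
```

```bash
python3 -m handwheel '[[0,-0.001,-0.001,0,0,0,-1],[0,0,-0.001,0,0,0,-1],[0,0,-0.001,0,0,0,-1],[0,0,0,0,0,0,-1]]' 80
python3 -c "
from h import *
s=status.observe();print(ang(),s['tool_pos'],s['contact_force'],s['wrist_torque'])"
```

```text
time_s: 11.88
tool_pos: [0.5799, 0.0841, 0.1612]
eef_rot: [0.944, 0.331, -0.0, -0.0]
contact_force: [1.0, 0.2, -1.6]
opening: 0.0087
grasp_force: 77.9
38.68134458184726 [0.57986345 0.08407725 0.16120176] [ 0.9720935   0.22325909 -1.61935261] [ 0.01521187  0.01390497 -0.01579569]
```

```bash
python3 -m handwheel '[[0,0,-0.001,0,0,0,-1],[0,0,-0.001,0,0,0,-1],[0,0,-0.001,0,0,0,-1],[0,0,-0.001,0,0,0,-1],[0,0,0,0,0,0,-1]]' 80
python3 -c "
from h import *
s=status.observe();print(ang(),s['tool_pos'],s['contact_force'],s['wrist_torque'])"
```

```text
time_s: 12.5
tool_pos: [0.58, 0.084, 0.1572]
eef_rot: [0.944, 0.331, 0.0, 0.0]
contact_force: [0.3, -1.1, -0.4]
opening: 0.009
grasp_force: 78.0
38.67574709750172 [0.58000775 0.08396985 0.15723572] [ 0.340032   -1.06370385 -0.43626254] [-0.08386653 -0.1832738   0.01016403]
```

```bash
python3 -m handwheel '[[0,0,-0.001,0,0,0,-1],[0,0,-0.001,0,0,0,-1],[0,0,-0.001,0,0,0,-1],[0,0,-0.001,0,0,0,-1],[0,0,0,0,0,0,-1]]' 80
python3 - <<'E'
from h import *
s=status.observe();print(ang(),s['tool_pos'],s['contact_force'],s['wrist_torque'])
snap('wrist','k2'); snap('scene','k2s')
a=cv2.imread('pics/k2.png')[100:400]; b=cv2.resize(cv2.imread('pics/k2s.png')[150:250,320:480],None,fx=4,fy=3,interpolation=cv2.INTER_CUBIC)
cv2.imwrite('pics/k2p.png',np.vstack([a,b]))
E
```

```text
time_s: 13.12
tool_pos: [0.5801, 0.084, 0.1533]
eef_rot: [0.944, 0.331, 0.0, 0.0]
contact_force: [1.5, -0.2, 1.5]
opening: 0.0091
grasp_force: 78.3
38.67718027510067 [0.58008143 0.08401014 0.15332198] [ 1.46323172 -0.23749561  1.46318465] [-0.20002515 -0.29886894  0.08057802]
```

View pics/k2p.png

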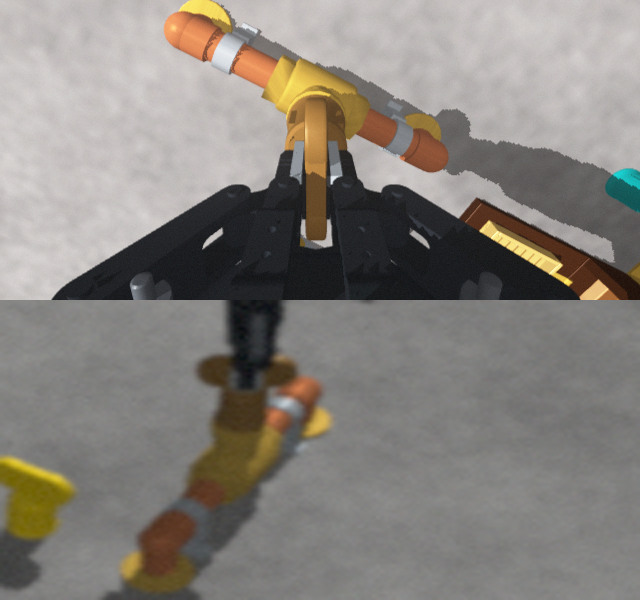

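The key's place in the hand is unchanged and its mouth is over the spindle, already below standing height (it is engaging the flats). Continue down until it bears on the collar.

```bash
python3 -m handwheel '[[0,0,-0.001,0,0,0.01,-1],[0,0,-0.001,0,0,0.01,-1],[0,0,-0.001,0,0,0.01,-1],[0,0,-0.001,0,0,0.01,-1],[0,0,0,0,0,0,-1]]' 80
python3 -c "
from h import *
s=status.observe();print(ang(),s['tool_pos'],s['contact_force'],s['wrist_torque'])"
```

```text
time_s: 13.85
tool_pos: [0.5796, 0.0841, 0.149]
eef_rot: [0.933, 0.361, -0.0, -0.0]
contact_force: [0.6, -0.6, -1.8]
opening: 0.0088
grasp_force: 78.0
42.29970430254508 [0.57961961 0.0840503  0.14896783] [ 0.5873136  -0.6266316  -1.77231769] [-0.15574668 -0.11815279  0.02618648]
```

```bash
python3 -m handwheel '[[0,0,-0.001,0,0,0.005,-1],[0,0,-0.001,0,0,0.005,-1],[0,0,-0.001,0,0,0.005,-1],[0,0,0,0,0,0,-1]]' 80
python3 -c "
from h import *
s=status.observe();print(ang(),s['tool_pos'],s['contact_force'],s['wrist_torque'])"
```

```text
time_s: 14.35
tool_pos: [0.5798, 0.0842, 0.1466]
eef_rot: [0.928, 0.372, 0.0, -0.0]
contact_force: [-1.6, 0.5, 2.7]
opening: 0.0088
grasp_force: 78.6
43.648144810237376 [0.57983234 0.08422425 0.14657685] [-1.58904219  0.48149412  2.65738361] [-0.08896146  0.33586821 -0.01947142]
```

```bash
python3 -m handwheel '[[0,0,-0.001,0,0,0,-1],[0,0,-0.001,0,0,0,-1],[0,0,0,0,0,0,-1]]' 80
python3 -c "
from h import *
s=status.observe();print(ang(),s['tool_pos'],s['contact_force'],s['wrist_torque'])"
```

```text
time_s: 14.72
tool_pos: [0.58, 0.0843, 0.1464]
eef_rot: [0.928, 0.372, 0.001, 0.0]
contact_force: [-5.5, -1.3, 17.4]
opening: 0.009
grasp_force: 81.1
43.627128728680795 [0.58002567 0.08432304 0.14637091] [-5.49206786 -1.33627529 17.44122165] [-0.30624307  1.4721823  -0.04560578]
```

It bottoms at z=0.1464, exactly the expected home height, with 17 N. Ease off and turn anticlockwise.

```bash
python3 -m handwheel '[[0,-0.0005,0.0015,0,0,0.03,-1],[0,0,0,0,0,0.04,-1],[0,0,0,0,0,0.04,-1],[0,0,0,0,0,0.04,-1],[0,0,0,0,0,0.04,-1],[0,0,0,0,0,0.04,-1],[0,0,0,0,0,0.04,-1],[0,0,0,0,0,0.04,-1],[0,0,0,0,0,0.04,-1],[0,0,0,0,0,0.04,-1],[0,0,0,0,0,0,-1]]' 80
python3 -c "
from h import *
s=status.observe();print(ang(),s['tool_pos'],s['contact_force'],s['wrist_torque'])"
```

```text
time_s: 16.1
tool_pos: [0.5805, 0.084, 0.1465]
eef_rot: [0.773, 0.634, 0.001, 0.0]
contact_force: [-0.1, 0.2, 5.4]
opening: 0.009
grasp_force: 78.9
78.75422568448889 [0.58047069 0.0839914  0.14652482] [-0.13893925  0.17727072  5.41505748] [ 0.08868472  0.12251703 -0.13940921]
```

```bash
python3 -m handwheel '[[0,0,0,0,0,0.04,-1],[0,0,0,0,0,0.04,-1],[0,0,0,0,0,0.04,-1],[0,0,0,0,0,0.04,-1],[0,0,0,0,0,0.04,-1],[0,0,0,0,0,0.03,-1],[0,0,0,0,0,0.02,-1],[0,0,0,0,0,0,-1]]' 80
python3 -c "
from h import *
s=status.observe();print(ang(),s['tool_pos'],s['contact_force'],s['wrist_torque'])"
```

```text
time_s: 17.1
tool_pos: [0.5805, 0.084, 0.1466]
eef_rot: [0.635, 0.773, 0.001, 0.0]
contact_force: [-0.6, 0.6, 5.1]
opening: 0.0091
grasp_force: 78.9
101.22671724992605 [0.58054957 0.08402376 0.14655273] [-0.60691698  0.5820951   5.12703822] [ 0.06020399  0.08511943 -0.19658254]
```

```bash
python3 -m handwheel '[[0,0,0,0,0,0.02,-1],[0,0,0,0,0,0.01,-1],[0,0,0,0,0,0,-1]]' 80
python3 -c "
from h import *
s=status.observe();print(ang(),s['tool_pos'],s['contact_force'],s['wrist_torque'])"
```

```text
time_s: 17.48
tool_pos: [0.5805, 0.084, 0.1465]
eef_rot: [0.616, 0.788, 0.001, 0.0]
contact_force: [-0.1, 0.1, 6.0]
opening: 0.0089
grasp_force: 78.9
103.94708688319783 [0.58054746 0.08402844 0.14653633] [-0.11582808  0.05709453  6.00110964] [ 0.1084896   0.04975633 -0.21451363]
```

Friction torque only (0.2 N m), no stop yet; continue in small steps.

```bash
python3 -m handwheel '[[0,0,0,0,0,0.01,-1],[0,0,0,0,0,0.01,-1],[0,0,0,0,0,0,-1]]' 80
python3 -c "
from h import *
s=status.observe();print(ang(),s['tool_pos'],s['contact_force'],s['wrist_torque'])"
```

```text
time_s: 17.85
tool_pos: [0.5806, 0.084, 0.1466]
eef_rot: [0.604, 0.797, 0.001, 0.0]
contact_force: [0.1, 1.1, 5.7]
opening: 0.0091
grasp_force: 78.9
105.74609720650406 [0.58056009 0.0840318  0.14656254] [0.05753082 1.06781234 5.65382918] [ 0.04806361  0.07795485 -0.21595977]
```

```bash
python3 -m handwheel '[[0,0,0,0,0,0.01,-1],[0,0,0,0,0,0.01,-1],[0,0,0,0,0,0,-1]]' 80
python3 -c "
from h import *
s=status.observe();print(ang(),s['tool_pos'],s['contact_force'],s['wrist_torque'])"
```

```text
time_s: 18.23
tool_pos: [0.5806, 0.084, 0.1465]
eef_rot: [0.591, 0.807, 0.001, 0.0]
contact_force: [0.3, 1.4, 5.0]
opening: 0.0091
grasp_force: 79.0
107.54017667684202 [0.5805685  0.08400705 0.14654093] [0.32909805 1.4378895  4.95707956] [ 0.08093231  0.09904791 -0.20785751]
```

```bash
python3 -m handwheel '[[0,0,0,0,0,0.01,-1],[0,0,0,0,0,0.01,-1],[0,0,0,0,0,0,-1]]' 80
python3 -c "
from h import *
s=status.observe();print(ang(),s['tool_pos'],s['contact_force'],s['wrist_torque'],s['opening'])"
```

```text
time_s: 18.6
tool_pos: [0.5806, 0.084, 0.1465]
eef_rot: [0.579, 0.816, 0.001, 0.0]
contact_force: [0.4, 0.5, 5.3]
opening: 0.0095
grasp_force: 79.1
109.30736749933575 [0.58058358 0.08396602 0.14654434] [0.39643023 0.54829665 5.30980533] [ 0.10714325  0.07481873 -0.5328162 ] 0.009485345580042225
```

```bash
python3 -m handwheel '[[0,0,0,0,0,0.01,-1],[0,0,0,0,0,0.01,-1],[0,0,0,0,0,0,-1]]' 80
python3 - <<'E'
from h import *
s=status.observe();print(ang(),s['tool_pos'],s['contact_force'],s['wrist_torque'])
snap('wrist','k3')
im=cv2.imread('pics/k3.png'); cv2.imwrite('pics/k3c.png',cv2.resize(im[150:400,190:460],None,fx=2.4,fy=2.4,interpolation=cv2.INTER_CUBIC))
E
```

```text
time_s: 18.98
tool_pos: [0.5806, 0.0839, 0.1465]
eef_rot: [0.566, 0.824, 0.001, 0.0]
contact_force: [-0.4, 0.1, 4.8]
opening: 0.0089
grasp_force: 79.5
111.06645329183729 [0.58062602 0.08392495 0.14654526] [-0.42070462  0.09836925  4.826737  ] [ 0.08978862  0.04901295 -0.75186881]
```

View pics/k3c.png

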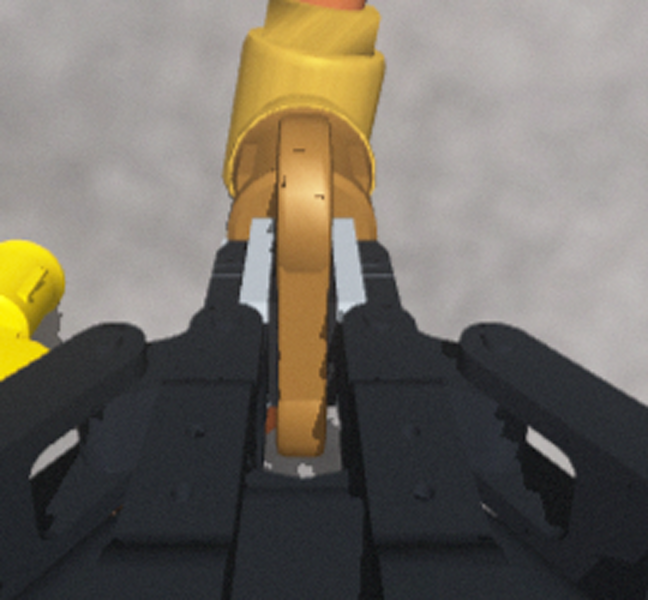

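The stop is felt (torque rose from 0.2 to 0.75 N m) and the key still sits on the collar, wings nearly along the pipe. Relax to the middle of the play, release and retreat upward.

```bash
python3 -m handwheel '[[0,0,0.0005,0,0,-0.02,-1],[0,0,0,0,0,-0.02,-1],[0,0,0,0,0,-0.02,-1],[0,0,0,0,0,-0.015,-1],[0,0,0,0,0,0,-1]]' 80
python3 -c "
from h import *
s=status.observe();print(ang(),s['tool_pos'],s['contact_force'],s['wrist_torque'])"
```

```text
time_s: 19.65
tool_pos: [0.5802, 0.0838, 0.1466]
eef_rot: [0.613, 0.79, 0.0, 0.0]
contact_force: [2.8, 1.1, 4.6]
opening: 0.0095
grasp_force: 78.8
104.36815768070153 [0.5802364  0.08376521 0.14656474] [2.77407577 1.13128943 4.56350487] [ 0.29752831 -0.57605219 -0.00811704]
```

Torque is zero: key is free in its play. Release.

```bash
python3 -m handwheel '[[0,0,0,0,0,0,-0.5],[0,0,0,0,0,0,-0.3],[0,0,0,0,0,0,0.2],[0,0,0,0,0,0,0.2],[0,0,0,0,0,0,0.2],[0,0,0,0,0,0,0.2],[0,0,0.02,0,0,0,0.2],[0,0,0.03,0,0,0,0.2],[0,0,0.04,0,0,0,0.2],[0,0,0.04,0,0,0,0.2],[-0.03,0,0.04,0,0,0,1],[-0.03,0,0.02,0,0,0,1],[0,0,0,0,0,0,1],[0,0,0,0,0,0,1]]' 80
python3 - <<'E'
from h import *
snap('wrist','f1');snap('scene','f1s');snap('top','f1t')
print(ang(),status.observe()['tool_pos'])
a=cv2.imread('pics/f1.png')[0:300,100:540]; b=cv2.resize(cv2.imread('pics/f1s.png')[130:280,280:440],None,fx=2,fy=2)
cv2.imwrite('pics/f1p.png',np.hstack([a,b]))
E
```

```text
time_s: 21.4
tool_pos: [0.5202, 0.0829, 0.3359]
eef_rot: [0.613, 0.79, -0.0, 0.0]
contact_force: [-0.2, -0.3, 0.0]
opening: 0.0854
grasp_force: 0.0
104.34949181021777 [0.5202543  0.08312556 0.33526002]
```

View pics/f1p.png

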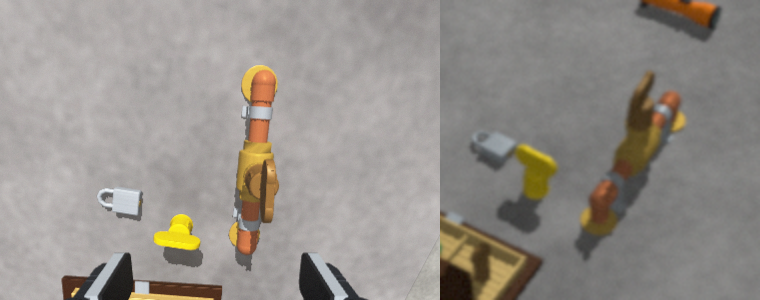

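The key stands on the spindle with its wings along the pipe, handle from about (364,162) to (367,222) in the wrist frame. That view took me over the 10-picture limit (12 viewed), so I'm viewing no more. I'll check angle and height with numbers only.

Run:
```python
from h import *
im=cv2.imread('pics/f1.png');h=cv2.cvtColor(im,cv2.COLOR_BGR2HSV)
m=cv2.inRange(h,(10,100,60),(20,215,255)); m[:155]=0;m[230:]=0;m[:,:340]=0;m[:,385:]=0
c=max(cv2.findContours(m,0,2)[0],key=cv2.contourArea)[:,0]
a,b=c[c[:,1].argmin()],c[c[:,1].argmax()]; print(a,b,len(c))
# silhouette: right (outer) edge and width per row
for y in range(a[1],b[1]+1,6):
    x=np.nonzero(m[y])[0]; print(y,x.min(),x.max(),end=' | ')
for p,q in [((a),(b))]:
    P,Q=plane('f1',p,.165),plane('f1',q,.165);e=Q-P;print('\n',P,Q,np.degrees(np.arctan2(e[1],e[0])),np.linalg.norm(e))
```

```text
[373 157] [365 222] 190
157 340 373 | 163 340 374 | 169 340 375 | 175 341 376 | 181 344 377 | 187 340 378 | 193 340 375 | 199 340 373 | 205 343 373 | 211 342 372 | 217 344 372 | 
 [0.57357413 0.12329237 0.165     ] [0.58786596 0.04839544 0.165     ] -79.19669814086964 0.07624832840759733
```

```bash
python3 -c "
from workcell import env
print(env.job_done())"
```

```text
the job is handed in; nothing more can be done
None
```

I turned the winged key anticlockwise to the stop and left it standing home on the spindle, with its wings in line with the pipe to within a rough picture measurement, and handed the job in at about 21.5 s; nothing else was touched, but I viewed 12 pictures against the limit of 10.

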